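# Unhook the bucket and tare it on the scale

## Robot

A 6-joint arm with a two-finger parallel gripper is mounted at the origin on the work surface. World frame = base frame: x ahead of the robot, y to its left, z up, the work surface at z = 0. Lengths are in mm, angles in rad, forces in N, time in s.
With the tool pointing down it reaches from about 350 to 725 mm from the base axis. Payload 4.3 kg.
Tool frame: the origin (TCP) lies at the very end of the fingers, on their centre line; the grasp point (between the pads) lies 19 mm behind it; z points along the fingers, y is the line along which they close (so a half turn about z gives the same grasp; the last joint's range is limited). The gripper opens to 85 mm and grips with 20 to 120 N. Pads are 22 mm wide; open, the fingers measure 114 mm over their backs; the gripper's body (76 mm by 85 mm) begins 54 mm behind the grasp point. The pads swing forward as they close: fully open they stand 13 mm farther back than shut.
Start: joints at [-1.332, 0.377, 0.081, 1.274, 0, 1.46], TCP at [196.53, -540.41, 231.329] pointing down, gripper open.
Joint ranges: [-2.72, 2.72], [-0.84, 1.66], [-1.02, 1.22], [-1.77, 2.12], [-1.37, 1.28], [-3.14, 3.14]. Speed limits (rad/s): [2.57, 2.57, 3.14, 3.14, 3.14, 3.14].

## Interface

Orientations are given as [roll, pitch, yaw] about the fixed x, y, z axes, in that order (R = Rz(yaw) Ry(pitch) Rx(roll)).
In Python, from station import arm, eyes, finder gives the robot as it stands.
- The arm moves only by the tool carry_out, never from a script. Its argument "commands" is a list of rows, each an object of numbers: "dx", "dy", "dz": the shift along the tool's x, y, z in m; "rx", "ry", "rz": the turn, a rotation vector about the tool's x, y, z in degrees; "claw": the opening in per cent of the stroke, from 0 (shut) to 100 (fully open). In form: [{"dx": .., "dy": .., "dz": .., "rx": .., "ry": .., "rz": .., "claw": ..}, ...]. A call has exactly 8 rows; each row shifts and turns the commanded pose from where the row before left it, along the tool's axes as they then stand; what a row does not reach is not made up. A row lasts 1/8 s, in which the tool goes at most 62.5 mm and 10.7 degrees, less where a joint would pass 70% of its speed; a pose out of reach is approached as far as the arm can. A call with a gripper value outside its range is refused whole. The fingers move at their own pace and stop on an object; "newtons" is the grip in N (left out, the last holds). Time passes only in rows, so rows that do not move let the fingers close, or fill a call up. It gives the time, the measured TCP pose, the force, the opening and the grip force at its end, in the units of the state.
- arm.read_state(): the state, without advancing time (a new reading comes with each control period).
- eyes.read_camera(name): name is "scene" or "top" or "wrist"; returns a dict with "color" (400x640x3 uint8, blue, green, red), "intrinsics" (3x3 intrinsics, pixels), "extrinsics" (4x4, takes a point from world to camera coordinates). Camera axes: x right, y down, z forward; pixel columns grow to the right and rows downward; lengths in mm; the calibration is good to about 2 mm. A picture is of the moment at which its call begins. There is no depth.
- arm.job_done(): hands the job in; it is judged then, once.
Trained networks look in a picture, given as the dict that the camera call returned (one of the last four; its "shot" number tells which), for a name from the list of things; names that differ only in an ending like _2 or _b are one class to them, and where a whole thing is asked for, a point or a joint stands for the part that bears it (a point fixed in the world has none). Each returns a list of dicts, best first, with "confidence" (0 to 1); they miss things now and then, are a little off and sometimes report something else, mostly with a low value. They report only what shows in the picture. A call takes as long as a camera call. They do not tell look-alikes from the thing itself.
- finder.look_for(picture, label): "location" ([row, column] in pixels, amid what is visible of it).
The state is a dict: "clock": time; "joint_pos": joint angles; "joint_velocities": joint speeds; "effort": joint torques, N m; "eef_pos": TCP position; "orientation": TCP orientation; "contact_force": force on the tool from outside, world axes, zero at the start; "moment": the same for the moment, N m; "gripper_width": finger opening in mm; "grasp_force": force on a finger pad.
Only numpy, scipy, OpenCV 4.12 (cv2) and the standard library are available. Lean on these libraries where they do the work, as an engineer would, in place of code of your own. Each camera call takes 0.05 s, during which the arm holds its last target. There are 200 camera calls.

## Task

Take the steel bucket off its deep hook and stand it upright in the middle of the round scale platter, setting it down gently rather than dropping it. Once it stands there by itself, press the scale's orange tare button fully down and let it come up again, leaving the bucket where it is. Leave the jar, the glass and the bowl where they stand.

Things in the scene. Friction and masses are not known exactly. Their poses are not given: they have to be found in the camera images.
- bucket: Loose open round steel bucket of about 0.2 to 0.4 kg with a rigid (not swinging) bail handle; hangs on the hook at the start, free to rock. Origin: centre of its underside; z up its axis, y along the wooden grip bar. Bucket 88 mm diameter at the base, 108 mm at the rim, 80 mm tall. Two upright steel wires (6 mm thick) at y = +-61 mm carry the grip bar, so the clear opening between the rim and the bar's underside is 73 mm high.
- grip_bar (a point): Middle of the bucket's wooden grip bar, 160 mm straight above the bucket's origin. The round bar is 14 mm thick, with 116 mm clear between the wires, along the bucket's y. The hook carries it at its middle, so it can be gripped from above on either side of the hook, about 36 mm from the middle, with the fingers in front of and behind the bar.
- stand: Fixed steel stand with one hook of 8 mm wire. Origin: on the table straight under the hook's seat; z up, -x is the open side of the hook, towards which the bucket is withdrawn. Base plate 165 mm (x, from -60 to +105) by 130 mm (y), 12 mm thick; one post 16 mm thick at x = +90 mm, 236 mm tall. The hook's wire runs from the post's top (228 mm high) forward, dips to the seat and turns up at the tip. The bar lies in a trough about 20 mm wide (x).
- hook_seat (a point): Bottom of the hook's trough, where the grip bar rests, 208 mm above the table; the bar's middle lies 7 mm above it at the start. The hook's wire is 8 mm thick here.
- hook_tip (a point): Top of the upturned tip of the hook, 19 mm in front of (stand -x) and 37 mm above the seat. The bar's underside must be lifted above it, that is by 37 mm or more, before the bucket can be withdrawn to stand -x; after about 65 mm of lift the bucket's rim meets the hook's wire from below.
- scale: Fixed white kitchen scale. Origin: on the table under the middle of the platter; z up, its front (display and button) at -x. Housing 265 mm (x, from -170 to +95) by 180 mm (y), 35 mm tall.
- platter (a point): Middle of the top of the round steel platter, 45 mm above the table; platter diameter 156 mm, does not move.
- tare (a joint): Travel of the orange tare button: 0 up, 0.006 m fully down; a spring brings it back. About 5 N presses it fully.
- tare_top (a point): Centre of the top of the orange round tare button (26 mm diameter), which is pressed straight down. It lies at x = -138, y = -50 mm on the scale, right of the display as seen from the robot's side.
- jar: Bystander: screw jar of amber glass with a red lid, 60 mm diameter, 85 mm tall. Origin: centre of its underside, z up.
- glass: Bystander: open drinking glass, 68 mm diameter, 100 mm tall. Origin: centre of its underside, z up.
- bowl: Bystander: open round green bowl, 100 mm diameter, 50 mm tall. Origin: centre of its underside, z up.
Not all that is in view belongs to the job. What is shaped like the bucket but blue or green is not meant.

How it is judged (in metres and radians):
On the way, in this order (a step that is already met when the one before it is completed fails the run):
1. the bucket stands upright by itself in the middle of the platter, let go (horizontal distance between bucket and platter below 0.025 m and z of bucket in the frame of platter between -0.004 and 0.006 m and angle between bucket's own z axis and vertical below 0.08 rad and linear speed of bucket below 0.03 m/s and contact force between bucket and the fingers below 0.1 N), for 0.3 s.
2. the tare button is pressed fully down while the bucket stands on the platter (all of step 1 and value of joint tare above 0.0048 m), for 0.05 s.
At the end, for the whole second after the job is handed in: The bucket stands upright (within 0.08 rad), still and released, on the platter, its centre within 25 mm of the platter's middle; the tare button has been pressed (4.8 mm or more of its 6 mm) while it stood there and is up again; jar, glass and bowl are upright and within 30 mm of where they began (all of step 1 and value of joint tare below 0.002 m and distance of each of jar, glass, bowl from where it was at the start of the episode below 0.03 m and angle between each of jar, glass, bowl's own z axis and vertical below 0.15 rad); the robot touches nothing.
It fails at once if the bucket is dropped: it falls freely at over 0.7 m/s (about 25 mm of fall) (contact force between bucket and anything else below 0.1 N and linear speed of bucket above 0.7 m/s).
It fails at once if the jar, the glass or the bowl is knocked over or shifted by more than 30 mm (distance of any of jar, glass, bowl from where it was at the start of the episode above 0.03 m or angle between any of jar, glass, bowl's own z axis and vertical above 0.5 rad).
It also fails if it takes over 59 s, if anything falls off the work surface, if the arm or the gripper's body presses on something with over 40 N, if the wrist force passes 120 N, or if a joint passes its speed limit or range.

## Working session

There is one attempt and no reset: what is moved stays moved. The work goes in short steps, Python scripts to look and compute and a tool call to move; the robot and the scene stay as the last step left them, time stands still between calls to the robot, and variables do not carry over. Pictures are saved under pics/ and viewed, at most 10 in all, crops included, and the job is handed in when it is done.

Besides the shell and the picture viewer there is one more tool, called as a command line: name --argument value ..., lists and objects as JSON in quotes. carry_out: Moves the arm, as the interface text tells. Its arguments: {"type":"object","properties":{"commands":{"type":"array"},"newtons":{"type":"number"}},"required":["commands"]}

```bash
ls; mkdir -p pics; cat > h.py <<'E'
import numpy as np, cv2
from station import arm, eyes, finder
def ray(p,rc):
    K=p["intrinsics"];E=np.array(p["extrinsics"]);R=E[:3,:3];t=E[:3,3]
    d=R.T@np.linalg.solve(K,[rc[1],rc[0],1.]);return -R.T@t,d/np.linalg.norm(d)
def tri(obs):
    A=np.zeros((3,3));b=np.zeros(3);L=[]
    for p,rc in obs:
        c,d=ray(p,rc);M=np.eye(3)-np.outer(d,d);A+=M;b+=M@c;L.append((c,M))
    x=np.linalg.solve(A,b);return x.round(1),[round(float(np.linalg.norm(M@(x-c))),1) for c,M in L]
def proj(p,X):
    E=np.array(p["extrinsics"]);v=np.array(p["intrinsics"])@(E[:3,:3]@np.array(X,float)+E[:3,3]);return (v[1]/v[2],v[0]/v[2])
def onz(p,rc,z):
    c,d=ray(p,rc);return (c+d*(z-c[2])/d[2]).round(1)
E
python3 - <<'E'
from h import *
s=eyes.read_camera("scene");t=eyes.read_camera("top")
cv2.imwrite("pics/s.png",s["color"]);cv2.imwrite("pics/t.png",t["color"])
for n in ["bucket","grip_bar","stand","hook_seat","hook_tip","scale","platter","tare","tare_top","jar","glass","bowl"]:
    for nm,p in(("s",s),("t",t)):
        print(n,nm,[(np.round(d["location"]).tolist(),round(d["confidence"],2)) for d in finder.look_for(p,n)][:4])
print(arm.read_state())
for p in (s,t): print(ray(p,(200,320)))
E
```

```text
pics
bucket s [([204.0, 216.0], 0.87), ([212.0, 313.0], 0.8), ([226.0, 238.0], 0.77), ([255.0, 265.0], 0.56)]
bucket t [([298.0, 433.0], 0.77), ([241.0, 326.0], 0.67), ([154.0, 392.0], 0.65), ([242.0, 412.0], 0.56)]
grip_bar s [([225.0, 237.0], 0.98), ([251.0, 262.0], 0.73), ([205.0, 214.0], 0.66), ([214.0, 308.0], 0.62)]
grip_bar t [([243.0, 414.0], 0.91), ([239.0, 324.0], 0.77), ([157.0, 393.0], 0.58), ([299.0, 432.0], 0.56)]
stand s [([285.0, 277.0], 0.83), ([240.0, 414.0], 0.56)]
stand t [([145.0, 379.0], 0.73)]
hook_seat s [([286.0, 278.0], 0.79), ([250.0, 263.0], 0.58)]
hook_seat t [([147.0, 376.0], 0.59)]
hook_tip s [([284.0, 278.0], 0.93)]
hook_tip t [([146.0, 378.0], 0.68)]
scale s [([242.0, 418.0], 0.95), ([291.0, 341.0], 0.17)]
scale t [([174.0, 220.0], 0.65)]
platter s [([242.0, 413.0], 0.73)]
platter t [([176.0, 221.0], 0.91), ([156.0, 393.0], 0.32)]
tare s []
tare t [([213.0, 224.0], 0.65)]
tare_top s []
tare_top t [([212.0, 224.0], 0.58), ([107.0, 328.0], 0.22)]
jar s [([248.0, 344.0], 0.81)]
jar t [([170.0, 305.0], 0.65), ([109.0, 327.0], 0.25)]
glass s [([283.0, 392.
[... 385 characters left out ...]
00347e-05,
       -1.87188409e-03,  7.57292854e-05]), 'effort': array([ 8.37275729e-05, -4.63515687e+01,  2.70155078e+01,  3.25294186e-04,
       -1.28678789e-05,  7.22266151e-06]), 'eef_pos': array([ 196.5366357 , -540.40481987,  231.33013827]), 'orientation': array([3.14149279e+00, 1.90315441e-05, 3.48829426e-01]), 'contact_force': array([0.0372892 , 0.46676392, 0.61037356]), 'moment': array([ 0.01125428,  0.00397412, -0.01676599]), 'grasp_force': 0.0, 'gripper_width': 85.14382730081664}
(array([1765.54414698, -453.39200678, 1013.28954252]), array([-0.81489125,  0.24540724, -0.52509765]))
(array([ 356.98854718,  -45.07707056, 1550.94110005]), array([ 0.08551183, -0.00787541, -0.99630603]))
```

```bash
python3 - <<'E'
import cv2,numpy as np
s=cv2.imread("pics/s.png")[170:330,180:500];t=cv2.imread("pics/t.png")[60:340,160:500]
cv2.imwrite("pics/s2.png",cv2.resize(s,None,fx=2.5,fy=2.5,interpolation=2));cv2.imwrite("pics/t2.png",cv2.resize(t,None,fx=2.1,fy=2.1,interpolation=2))
E
```

```text
(no output)
```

View pics/s2.png

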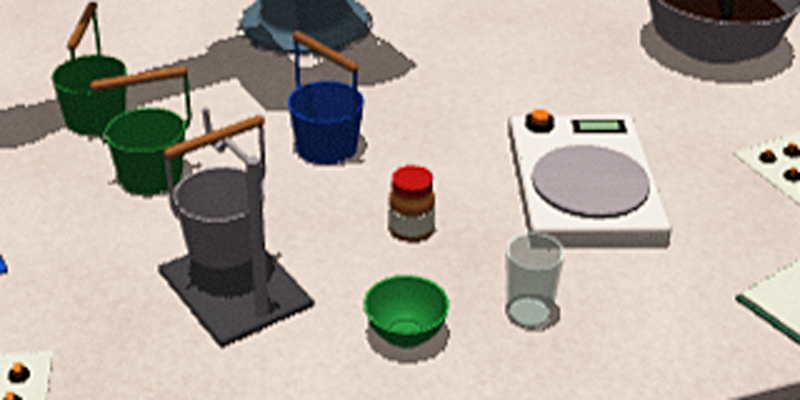

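View pics/t2.png

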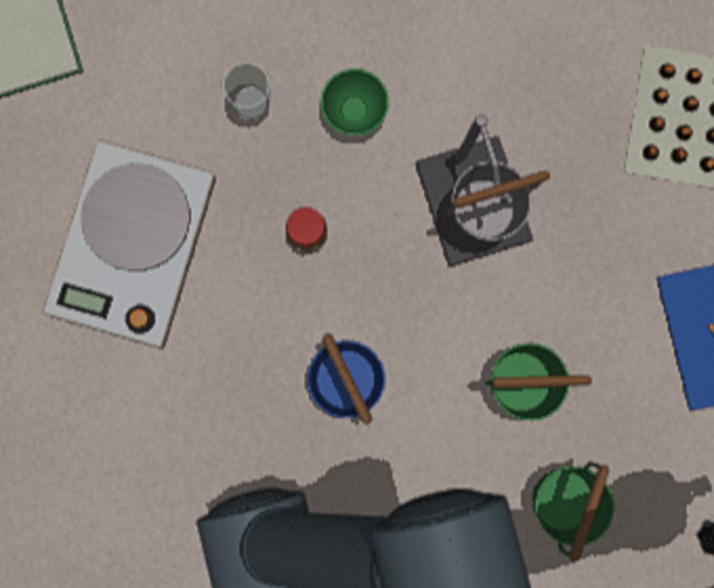

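The scene crop shows four bucket-shaped things: the grey steel one on the hook (scene ≈ row 251, col 262; top ≈ 157, 393), blue (212, 313), green (226, 238) and green (204, 216). The grey one is meant, because it is steel and is the only one hanging on the stand. I'll segment its bar, the platter and the button in both views to get sub-pixel points.

```bash
cat > m.py <<'E'
from h import *
s=eyes.read_camera("scene");t=eyes.read_camera("top")
def orange(p,r0,r1,c0,c1,smin=90):
    h=cv2.cvtColor(p["color"],cv2.COLOR_BGR2HSV);m=cv2.inRange(h,(3,smin,50),(22,255,255));z=np.zeros_like(m);z[r0:r1,c0:c1]=m[r0:r1,c0:c1]
    n,l,st,ce=cv2.connectedComponentsWithStats(z);i=1+np.argmax(st[1:,4])
    return np.argwhere(z>0).astype(float) if 0 else np.argwhere(l==i).astype(float)
def ends(q):
    c=q.mean(0);u=np.linalg.svd(q-c,full_matrices=False)[2][0];k=(q-c)@u
    if u[1]<0:u=-u;k=-k
    return c+u*(k.min()),c+u*(k.max()),c
a=ends(orange(s,212,235,244,288));b=ends(orange(t,138,162,370,425))
print("bar px",np.round(a,1).tolist(),np.round(b,1).tolist())
L=tri([(s,a[0]),(t,b[1])]);R=tri([(s,a[1]),(t,b[0])])
# scene camera looks back: scene-left = -y side?
print("pair A",L,R);print("pair B",tri([(s,a[0]),(t,b[0])]),tri([(s,a[1]),(t,b[1])]))
bs=ends(orange(s,205,225,388,403,120))[2];bt=ends(orange(t,203,220,215,235,120))[2]
print("btn",bs,bt,tri([(s,bs),(t,bt)]))
def plat(p,r0,r1,c0,c1,seed):
    g=cv2.GaussianBlur(p["color"],(3,3),0);m=np.zeros((402,642),np.uint8)
    cv2.floodFill(g.copy(),m,seed,0,(5,)*3,(5,)*3,4|cv2.FLOODFILL_MASK_ONLY|cv2.FLOODFILL_FIXED_RANGE|(255<<8))
    c=max(cv2.findContours(m[1:-1,1:-1],cv2.RETR_EXTERNAL,cv2.CHAIN_APPROX_NONE)[0],key=cv2.contourArea)
    return cv2.fitEllipse(cv2.convexHull(c))
es=plat(s,0,0,0,0,(416,242));et=plat(t,0,0,0,0,(224,163))
print(es,et);f=lambda e:(e[0][1],e[0][0])
P=tri([(s,f(es)),(t,f(et))]);print("platter",P,onz(t,f(et),45),onz(s,f(es),45))
for n,r in(("jar",(170,305)),("glass",(104,278)),("bowl",(104,325)) ): print(n,onz(t,r,50))
for n,r in (("blue",(239,324)),("green",(243,414))): print(n,onz(t,r,160))
# stand base corners in top view (crop px/2.1+offset)
for c in ((417,162),(503,138),(532,240),(450,265)): print("base",onz(t,(60+c[1]/2.1,160+c[0]/2.1),12))
E
python3 m.py
```

```text
bar px [[231.0, 245.6], [216.9, 285.0], [224.2, 264.7]] [[156.7, 375.6], [142.8, 420.9], [149.6, 398.7]]
pair A (array([ 621.8, -328.2,  214.7]), [0.1, 0.1]) (array([ 585.7, -205.9,  214.8]), [0.1, 0.1])
pair B (array([ 583.5, -267.1,  176.1]), [57.1, 57.1]) (array([ 626.7, -267.4,  260.4]), [52.4, 52.4])
btn [216.32432432 395.78378378] [211.11111111 225.5       ] (array([456.2, 223.2,  48.7]), [1.1, 1.1])
((415.6146545410156, 241.8980255126953), (22.275175094604492, 44.912532806396484), 98.9007797241211) ((225.09754943847656, 162.4219970703125), (45.942481994628906, 49.38478088378906), 14.222126960754395)
platter (array([604.3, 227.6,  39.3]), [0.2, 0.2]) [603.5 226.7  45. ] [611.1 223.4  45. ]
jar [576.5 -13.3  50. ]
glass [779.6  66.3  50. ]
bowl [777.7 -76.2  50. ]
blue [369.2 -65.5 160. ]
green [ 355.  -311.3  160. ]
base [ 682.2 -179.1   12. ]
base [ 716.5 -306.6   12. ]
base [ 564.3 -344.4   12. ]
base [ 529.2 -223.8   12. ]
```

carry_out --commands '[{"dz":-0.02,"rz":-10},{"dz":-0.02,"rz":-10},{"dz":-0.02,"rz":-10},{"dz":-0.02,"rz":-10},{"dz":-0.02,"rz":-10},{"rz":-10},{"rz":-10},{"rz":-10}]' --newtons 100

```text
$.commands[0]: bad value
```

```bash
cat > go.py <<'E'
import sys
from h import *
from scipy.spatial.transform import Rotation as Ro
# go.py x y z yawdeg : needed tool-frame shift (m, after the turn) and turn
st=arm.read_state();T=np.array([float(v) for v in sys.argv[1:4]]);Y=float(sys.argv[4])
R0=Ro.from_euler("xyz",st["orientation"]);R1=Ro.from_euler("xyz",[180,0,Y],degrees=True)
print("t",st["clock"],st["eef_pos"].round(1),np.degrees(st["orientation"]).round(1),"w",round(st["gripper_width"],1),"F",st["contact_force"].round(1),"g",round(st["grasp_force"],1))
print("turn deg",(R0.inv()*R1).as_rotvec(degrees=True).round(2),"shift mm (target axes)",R1.inv().apply(T-st["eef_pos"]).round(1),"(now axes)",R0.inv().apply(T-st["eef_pos"]).round(1))
E
python3 go.py 593.5 -232.5 330 106.4
```

```text
t 1.4 [ 196.5 -540.4  231.4] [180.   0.  20.] w 85.2 F [0.1 0.5 0.2] g 0.0
turn deg [ 1.000e-02  1.000e-02 -8.642e+01] shift mm (target axes) [183.3 467.7 -98.6] (now axes) [ 478.3 -153.7  -98.7]
```

carry_out --commands '[{"dx":0,"dy":0,"dz":-0.02,"rx":0,"ry":0,"rz":-10,"claw":80},{"dx":0,"dy":0,"dz":-0.02,"rx":0,"ry":0,"rz":-10,"claw":80},{"dx":0,"dy":0,"dz":-0.02,"rx":0,"ry":0,"rz":-10,"claw":80},{"dx":0,"dy":0,"dz":-0.02,"rx":0,"ry":0,"rz":-10,"claw":80},{"dx":0,"dy":0,"dz":-0.02,"rx":0,"ry":0,"rz":-10,"claw":80},{"dx":0,"dy":0,"dz":0,"rx":0,"ry":0,"rz":-10,"claw":80},{"dx":0,"dy":0,"dz":0,"rx":0,"ry":0,"rz":-10,"claw":80},{"dx":0,"dy":0,"dz":0,"rx":0,"ry":0,"rz":-10,"claw":80}]' --newtons 100

```text
clock: 2.4
eef_pos: [196.6, -540.5, 331.4]
orientation: [3.142, 0.0, 1.751]
contact_force: [0.0, -0.3, -1.1]
gripper_width: 68.7
grasp_force: 0.0
```

```bash
python3 go.py 593.5 -232.5 330 106.4
```

```text
t 2.4 [ 196.6 -540.5  331.4] [180.    0.  100.3] w 68.7 F [ 0.  -0.3 -1.1] g 0.0
turn deg [ 0.    0.01 -6.09] shift mm (target axes) [183.3 467.7   1.4] (now axes) [231.9 445.7   1.3]
```

carry_out --commands '[{"dx":0,"dy":0,"dz":0,"rx":0,"ry":0,"rz":-6.1,"claw":80},{"dx":0.018,"dy":0.045,"dz":0,"rx":0,"ry":0,"rz":0,"claw":80},{"dx":0.018,"dy":0.045,"dz":0,"rx":0,"ry":0,"rz":0,"claw":80},{"dx":0.018,"dy":0.045,"dz":0,"rx":0,"ry":0,"rz":0,"claw":80},{"dx":0.018,"dy":0.045,"dz":0,"rx":0,"ry":0,"rz":0,"claw":80},{"dx":0.018,"dy":0.045,"dz":0,"rx":0,"ry":0,"rz":0,"claw":80},{"dx":0.018,"dy":0.045,"dz":0,"rx":0,"ry":0,"rz":0,"claw":80},{"dx":0.018,"dy":0.045,"dz":0,"rx":0,"ry":0,"rz":0,"claw":80}]'

```text
clock: 3.4
eef_pos: [465.4, -331.0, 331.4]
orientation: [3.142, 0.0, 1.851]
contact_force: [1.2, -0.7, -0.4]
gripper_width: 68.1
grasp_force: 0.0
```

carry_out --commands '[{"dx":0.018,"dy":0.045,"dz":0,"rx":0,"ry":0,"rz":0,"claw":80},{"dx":0.018,"dy":0.045,"dz":0,"rx":0,"ry":0,"rz":0,"claw":80},{"dx":0.018,"dy":0.045,"dz":0,"rx":0,"ry":0,"rz":0,"claw":80},{"dx":0,"dy":0,"dz":0,"rx":0,"ry":0,"rz":0,"claw":80},{"dx":0,"dy":0,"dz":0,"rx":0,"ry":0,"rz":0,"claw":80},{"dx":0,"dy":0,"dz":0,"rx":0,"ry":0,"rz":0,"claw":80},{"dx":0,"dy":0,"dz":0,"rx":0,"ry":0,"rz":0,"claw":80},{"dx":0,"dy":0,"dz":0,"rx":0,"ry":0,"rz":0,"claw":80}]'

```text
clock: 4.4
eef_pos: [578.6, -243.3, 331.6]
orientation: [3.141, 0.0, 1.85]
contact_force: [-0.3, 0.3, -0.2]
gripper_width: 68.1
grasp_force: 0.0
```

```bash
python3 go.py 593.5 -232.5 195 106.4; python3 - <<'E'
from h import *
w=eyes.read_camera("wrist")
im=w["color"].copy()
for X in ([621.8,-328.2,214.7],[585.7,-205.9,214.8],[603.7,-267,214.7]):
    r,c=proj(w,X);print(r,c);cv2.circle(im,(int(c),int(r)),4,(255,0,255),1)
cv2.imwrite("pics/w1.png",im)
E
```

```text
t 4.4 [ 578.6 -243.3  331.6] [180.   0. 106.] w 68.1 F [-0.3  0.3 -0.2] g 0.0
turn deg [ 0.01  0.02 -0.38] shift mm (target axes) [  6.2  17.4 136.6] (now axes) [  6.3  17.3 136.6]
277.95871230866123 337.0759578031155
161.54311540678384 338.65087403954163
223.8987091566771 337.7708270549253
```

View pics/w1.png

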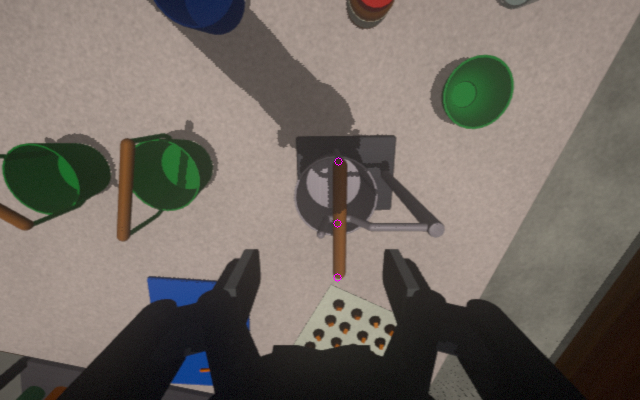

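The wrist picture shows the grey steel bucket on the stand. Its bar runs from (161, 338) to (278, 337), with the hook crossing at about (224, 338), and my measured points land on it. Next I go down beside the hook.

carry_out --commands '[{"dx":0.006,"dy":0.018,"dz":0,"rx":0,"ry":0,"rz":-0.4,"claw":80},{"dx":0,"dy":0,"dz":0.02,"rx":0,"ry":0,"rz":0,"claw":80},{"dx":0,"dy":0,"dz":0.025,"rx":0,"ry":0,"rz":0,"claw":80},{"dx":0,"dy":0,"dz":0.025,"rx":0,"ry":0,"rz":0,"claw":80},{"dx":0,"dy":0,"dz":0.025,"rx":0,"ry":0,"rz":0,"claw":80},{"dx":0,"dy":0,"dz":0.02,"rx":0,"ry":0,"rz":0,"claw":80},{"dx":0,"dy":0,"dz":0.012,"rx":0,"ry":0,"rz":0,"claw":80},{"dx":0,"dy":0,"dz":0.009,"rx":0,"ry":0,"rz":0,"claw":80}]'

```text
clock: 5.45
eef_pos: [594.6, -232.1, 195.0]
orientation: [-3.142, 0.0, 1.858]
contact_force: [0.8, 0.1, -0.1]
gripper_width: 68.2
grasp_force: 0.0
```

```bash
python3 go.py 593.5 -232.5 195 106.4; python3 - <<'E'
from h import *
s=eyes.read_camera("scene");cv2.imwrite("pics/s3.png",cv2.resize(s["color"][150:310,180:360],None,fx=3.5,fy=3.5,interpolation=2))
E
```

```text
t 5.45 [ 594.6 -232.1  195. ] [-180.     0.   106.5] w 68.2 F [ 0.8  0.1 -0.1] g 0.0
turn deg [-0.    0.01  0.08] shift mm (target axes) [-0.  -1.2 -0. ] (now axes) [-0.  -1.2 -0. ]
```

View pics/s3.png

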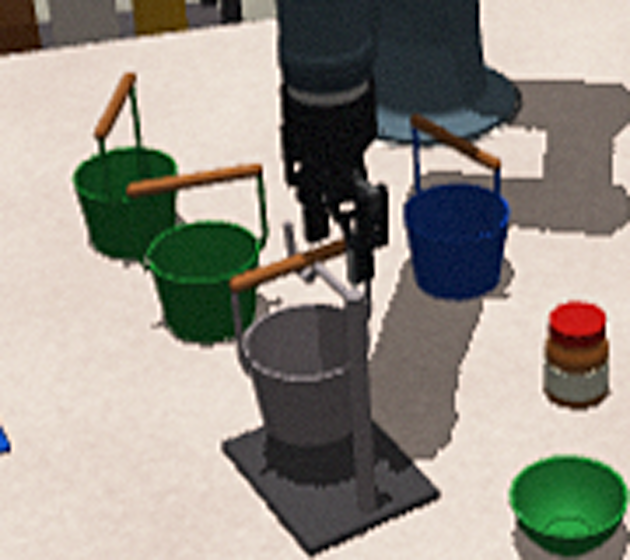

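The fingers straddle the right part of the bar, around (260, 345) in the crop, with the hook free to their left. Closing.

carry_out --commands '[{"dx":0,"dy":-0.001,"dz":0,"rx":0,"ry":0,"rz":0,"claw":40},{"dx":0,"dy":0,"dz":0,"rx":0,"ry":0,"rz":0,"claw":20},{"dx":0,"dy":0,"dz":0,"rx":0,"ry":0,"rz":0,"claw":0},{"dx":0,"dy":0,"dz":0,"rx":0,"ry":0,"rz":0,"claw":0},{"dx":0,"dy":0,"dz":0,"rx":0,"ry":0,"rz":0,"claw":0},{"dx":0,"dy":0,"dz":0,"rx":0,"ry":0,"rz":0,"claw":0},{"dx":0,"dy":0,"dz":0,"rx":0,"ry":0,"rz":0,"claw":0},{"dx":0,"dy":0,"dz":0,"rx":0,"ry":0,"rz":0,"claw":0}]' --newtons 110

```text
clock: 6.5
eef_pos: [594.3, -232.5, 195.8]
orientation: [3.14, 0.001, 1.859]
contact_force: [2.5, -0.1, 3.3]
gripper_width: 11.0
grasp_force: 107.6
```

carry_out --commands '[{"dx":0,"dy":0,"dz":-0.005,"rx":0,"ry":0,"rz":0,"claw":0},{"dx":0,"dy":0,"dz":-0.007,"rx":0,"ry":0,"rz":0,"claw":0},{"dx":0,"dy":0,"dz":-0.008,"rx":0,"ry":0,"rz":0,"claw":0},{"dx":0,"dy":0,"dz":-0.008,"rx":0,"ry":0,"rz":0,"claw":0},{"dx":0,"dy":0,"dz":-0.008,"rx":0,"ry":0,"rz":0,"claw":0},{"dx":0,"dy":0,"dz":-0.008,"rx":0,"ry":0,"rz":0,"claw":0},{"dx":0,"dy":0,"dz":-0.006,"rx":0,"ry":0,"rz":0,"claw":0},{"dx":0,"dy":0,"dz":0,"rx":0,"ry":0,"rz":0,"claw":0}]'

```text
clock: 7.5
eef_pos: [594.1, -232.5, 246.0]
orientation: [3.141, 0.001, 1.859]
contact_force: [-0.2, -0.3, -3.9]
gripper_width: 10.5
grasp_force: 107.4
```

```bash
python3 go.py 517 -255 245 106.4; python3 - <<'E'
from h import *
s=eyes.read_camera("scene");cv2.imwrite("pics/s4.png",cv2.resize(s["color"][150:310,180:360],None,fx=3.5,fy=3.5,interpolation=2))
E
```

```text
t 7.5 [ 594.1 -232.5  246. ] [1.799e+02 1.000e-01 1.065e+02] w 10.5 F [-0.2 -0.3 -3.9] g 107.4
turn deg [0.05 0.06 0.09] shift mm (target axes) [  0.2 -80.3   1. ] (now axes) [  0.3 -80.3   1. ]
```

View pics/s4.png

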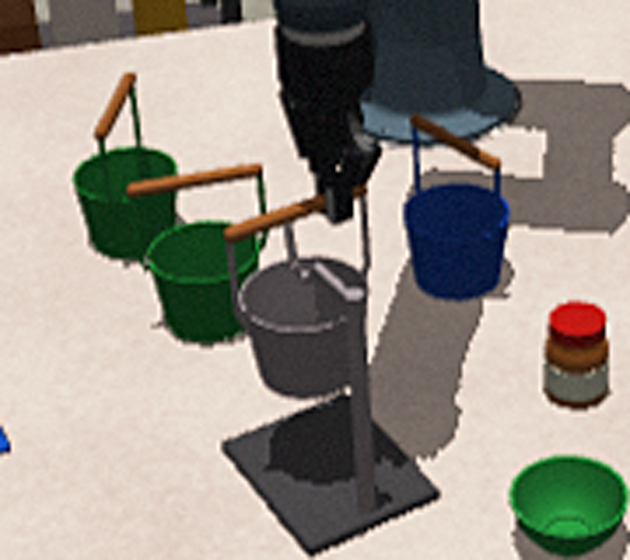

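The bucket hangs level from the gripper and the bar, at (215, 300), is clear of the hook tip at (225, 290). I'll withdraw along tool -y.

carry_out --commands '[{"dx":0,"dy":-0.006,"dz":0,"rx":0,"ry":0,"rz":0,"claw":0},{"dx":0,"dy":-0.012,"dz":0,"rx":0,"ry":0,"rz":0,"claw":0},{"dx":0,"dy":-0.014,"dz":0,"rx":0,"ry":0,"rz":0,"claw":0},{"dx":0,"dy":-0.015,"dz":0,"rx":0,"ry":0,"rz":0,"claw":0},{"dx":0,"dy":-0.015,"dz":0,"rx":0,"ry":0,"rz":0,"claw":0},{"dx":0,"dy":-0.014,"dz":0,"rx":0,"ry":0,"rz":0,"claw":0},{"dx":0,"dy":-0.012,"dz":0,"rx":0,"ry":0,"rz":0,"claw":0},{"dx":0,"dy":-0.006,"dz":0,"rx":0,"ry":0,"rz":0,"claw":0}]'

```text
clock: 8.55
eef_pos: [502.8, -259.2, 245.4]
orientation: [3.142, 0.0, 1.858]
contact_force: [-0.2, 0.5, -3.3]
gripper_width: 10.9
grasp_force: 107.4
```

carry_out --commands '[{"dx":0,"dy":0,"dz":-0.005,"rx":0,"ry":0,"rz":0,"claw":0},{"dx":0,"dy":0,"dz":-0.01,"rx":0,"ry":0,"rz":0,"claw":0},{"dx":0,"dy":0,"dz":-0.015,"rx":0,"ry":0,"rz":0,"claw":0},{"dx":0,"dy":0,"dz":-0.015,"rx":0,"ry":0,"rz":0,"claw":0},{"dx":0,"dy":0,"dz":-0.015,"rx":0,"ry":0,"rz":0,"claw":0},{"dx":0,"dy":0,"dz":-0.015,"rx":0,"ry":0,"rz":0,"claw":0},{"dx":0,"dy":0,"dz":-0.01,"rx":0,"ry":0,"rz":0,"claw":0},{"dx":0,"dy":0,"dz":-0.005,"rx":0,"ry":0,"rz":0,"claw":0}]'

```text
clock: 9.55
eef_pos: [504.1, -259.1, 336.2]
orientation: [3.141, 0.001, 1.859]
contact_force: [0.7, 0.0, -3.9]
gripper_width: 10.8
grasp_force: 107.4
```

```bash
python3 go.py 593 262 336 106.5
```

```text
t 9.55 [ 504.1 -259.1  336.2] [1.799e+02 1.000e-01 1.065e+02] w 10.8 F [ 0.7  0.  -3.9] g 107.4
turn deg [0.05 0.07 0.  ] shift mm (target axes) [4.744e+02 2.332e+02 2.000e-01] (now axes) [ 4.744e+02  2.333e+02 -1.000e-01]
```

carry_out --commands '[{"dx":0.006,"dy":0.003,"dz":0,"rx":0,"ry":0,"rz":0,"claw":0},{"dx":0.014,"dy":0.007,"dz":0,"rx":0,"ry":0,"rz":0,"claw":0},{"dx":0.024,"dy":0.012,"dz":0,"rx":0,"ry":0,"rz":0,"claw":0},{"dx":0.032,"dy":0.016,"dz":0,"rx":0,"ry":0,"rz":0,"claw":0},{"dx":0.038,"dy":0.019,"dz":0,"rx":0,"ry":0,"rz":0,"claw":0},{"dx":0.04,"dy":0.02,"dz":0,"rx":0,"ry":0,"rz":0,"claw":0},{"dx":0.04,"dy":0.02,"dz":0,"rx":0,"ry":0,"rz":0,"claw":0},{"dx":0.04,"dy":0.02,"dz":0,"rx":0,"ry":0,"rz":0,"claw":0}]'

```text
clock: 10.55
eef_pos: [548.9, 1.3, 334.9]
orientation: [-3.141, -0.001, 1.859]
contact_force: [0.2, -0.4, -3.4]
gripper_width: 10.7
grasp_force: 107.5
```

carry_out --commands '[{"dx":0.04,"dy":0.02,"dz":0,"rx":0,"ry":0,"rz":0,"claw":0},{"dx":0.04,"dy":0.02,"dz":0,"rx":0,"ry":0,"rz":0,"claw":0},{"dx":0.04,"dy":0.02,"dz":0,"rx":0,"ry":0,"rz":0,"claw":0},{"dx":0.038,"dy":0.018,"dz":0,"rx":0,"ry":0,"rz":0,"claw":0},{"dx":0.032,"dy":0.016,"dz":0,"rx":0,"ry":0,"rz":0,"claw":0},{"dx":0.024,"dy":0.012,"dz":0,"rx":0,"ry":0,"rz":0,"claw":0},{"dx":0.014,"dy":0.007,"dz":0,"rx":0,"ry":0,"rz":0,"claw":0},{"dx":0.006,"dy":0.003,"dz":0,"rx":0,"ry":0,"rz":0,"claw":0}]'

```text
clock: 11.55
eef_pos: [593.4, 257.7, 334.5]
orientation: [-3.14, -0.0, 1.861]
contact_force: [0.6, -0.5, -3.8]
gripper_width: 11.0
grasp_force: 107.5
```

```bash
python3 go.py 593 262 196 106.5; python3 - <<'E'
from h import *
s=eyes.read_camera("scene");t=eyes.read_camera("top")
a=cv2.resize(s["color"][120:320,300:500],(400,400),interpolation=2);b=cv2.resize(t["color"][80:280,140:340],(400,400),interpolation=2)
cv2.imwrite("pics/c5.png",np.hstack([a,b]))
E
```

```text
t 11.55 [593.4 257.7 334.5] [-179.9   -0.   106.6] w 11.0 F [ 0.6 -0.5 -3.8] g 107.5
turn deg [-0.08 -0.02  0.1 ] shift mm (target axes) [  4.2   0.8 138.5] (now axes) [  4.1   1.  138.5]
```

View pics/c5.png

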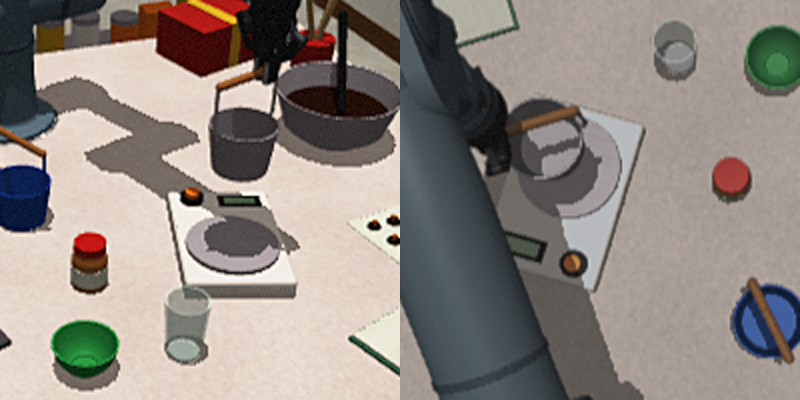

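The bucket is upright in the gripper above the platter, left crop around (140, 243). The bystanders have not moved. Lowering.

carry_out --commands '[{"dx":0.004,"dy":0.001,"dz":0.01,"rx":0,"ry":0,"rz":0,"claw":0},{"dx":0,"dy":0,"dz":0.02,"rx":0,"ry":0,"rz":0,"claw":0},{"dx":0,"dy":0,"dz":0.025,"rx":0,"ry":0,"rz":0,"claw":0},{"dx":0,"dy":0,"dz":0.025,"rx":0,"ry":0,"rz":0,"claw":0},{"dx":0,"dy":0,"dz":0.02,"rx":0,"ry":0,"rz":0,"claw":0},{"dx":0,"dy":0,"dz":0.018,"rx":0,"ry":0,"rz":0,"claw":0},{"dx":0,"dy":0,"dz":0.012,"rx":0,"ry":0,"rz":0,"claw":0},{"dx":0,"dy":0,"dz":0.004,"rx":0,"ry":0,"rz":0,"claw":0}]'

```text
clock: 12.65
eef_pos: [593.4, 259.5, 200.2]
orientation: [-3.14, 0.0, 1.858]
contact_force: [-0.3, -1.2, -3.1]
gripper_width: 10.6
grasp_force: 107.4
```

```bash
python3 go.py 593 262 186 106.5; python3 - <<'E'
from h import *
s=eyes.read_camera("scene");t=eyes.read_camera("top")
# predicted vs seen: draw platter circle and base circle of bucket
im=[]
th=np.linspace(0,2*np.pi,60)
for p,(r,c) in ((s,(140,340)),(t,(100,160))):
    q=p["color"].copy();q=cv2.resize(q[r:r+130,c:c+130],(520,520),interpolation=2)
    for rad,z,cx,cy,col in((78,45,603.5,228,(255,0,255)),(44,51,603.3,227.5,(0,255,255)),(54,131,603.3,227.5,(0,255,0))):
        pts=np.array([proj(p,(cx+rad*np.cos(a),cy+rad*np.sin(a),z)) for a in th])
        cv2.polylines(q,[np.int32((pts[:,::-1]-[c,r])*4)],True,col,1)
    im.append(q[:, :])
cv2.imwrite("pics/c6.png",cv2.resize(np.hstack(im),(800,400),interpolation=3))
E
```

```text
t 12.65 [593.4 259.5 200.2] [-179.9    0.   106.5] w 10.6 F [-0.3 -1.2 -3.1] g 107.4
turn deg [-0.1   0.01 -0.05] shift mm (target axes) [ 2.5  0.4 14.2] (now axes) [ 2.5  0.4 14.2]
```

View pics/c6.png

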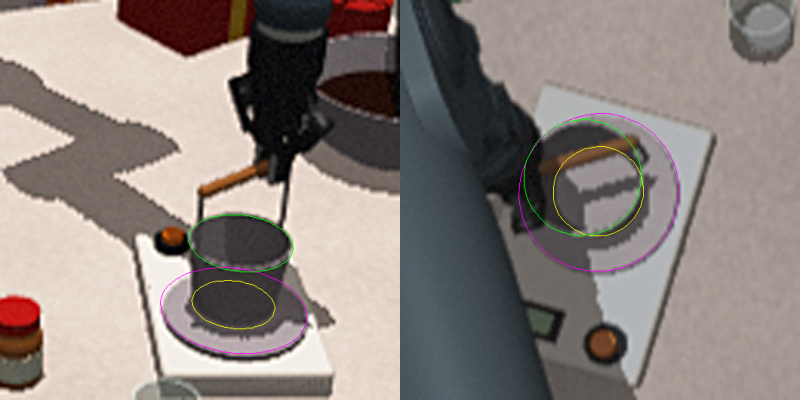

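The drawn platter ring lies on the real platter in both views, and the bucket rim and base sit centred over it, level, about 14 mm high. I'll lower it slowly and watch the force.

carry_out --commands '[{"dx":0.002,"dy":0,"dz":0.002,"rx":0,"ry":0,"rz":0,"claw":0},{"dx":0,"dy":0,"dz":0.002,"rx":0,"ry":0,"rz":0,"claw":0},{"dx":0,"dy":0,"dz":0.002,"rx":0,"ry":0,"rz":0,"claw":0},{"dx":0,"dy":0,"dz":0.002,"rx":0,"ry":0,"rz":0,"claw":0},{"dx":0,"dy":0,"dz":0.002,"rx":0,"ry":0,"rz":0,"claw":0},{"dx":0,"dy":0,"dz":0.001,"rx":0,"ry":0,"rz":0,"claw":0},{"dx":0,"dy":0,"dz":0.001,"rx":0,"ry":0,"rz":0,"claw":0},{"dx":0,"dy":0,"dz":0,"rx":0,"ry":0,"rz":0,"claw":0}]'

```text
clock: 13.75
eef_pos: [593.4, 261.9, 189.2]
orientation: [-3.141, 0.0, 1.859]
contact_force: [-0.4, -0.6, -2.0]
gripper_width: 10.8
grasp_force: 107.4
```

carry_out --commands '[{"dx":0,"dy":0,"dz":0.001,"rx":0,"ry":0,"rz":0,"claw":0},{"dx":0,"dy":0,"dz":0,"rx":0,"ry":0,"rz":0,"claw":0},{"dx":0,"dy":0,"dz":0.0005,"rx":0,"ry":0,"rz":0,"claw":0},{"dx":0,"dy":0,"dz":0,"rx":0,"ry":0,"rz":0,"claw":0},{"dx":0,"dy":0,"dz":0,"rx":0,"ry":0,"rz":0,"claw":0},{"dx":0,"dy":0,"dz":0,"rx":0,"ry":0,"rz":0,"claw":0},{"dx":0,"dy":0,"dz":0,"rx":0,"ry":0,"rz":0,"claw":0},{"dx":0,"dy":0,"dz":0,"rx":0,"ry":0,"rz":0,"claw":0}]'

```text
clock: 14.75
eef_pos: [593.5, 261.9, 187.8]
orientation: [-3.142, 0.0, 1.859]
contact_force: [-0.5, -0.0, -2.7]
gripper_width: 10.6
grasp_force: 107.4
```

Weight is still partly carried, so I'll continue in half-millimetre steps.

carry_out --commands '[{"dx":0,"dy":0,"dz":0.0005,"rx":0,"ry":0,"rz":0,"claw":0},{"dx":0,"dy":0,"dz":0.0005,"rx":0,"ry":0,"rz":0,"claw":0},{"dx":0,"dy":0,"dz":0.0005,"rx":0,"ry":0,"rz":0,"claw":0},{"dx":0,"dy":0,"dz":0,"rx":0,"ry":0,"rz":0,"claw":0},{"dx":0,"dy":0,"dz":0,"rx":0,"ry":0,"rz":0,"claw":0},{"dx":0,"dy":0,"dz":0,"rx":0,"ry":0,"rz":0,"claw":0},{"dx":0,"dy":0,"dz":0,"rx":0,"ry":0,"rz":0,"claw":0},{"dx":0,"dy":0,"dz":0,"rx":0,"ry":0,"rz":0,"claw":0}]'

```text
clock: 15.75
eef_pos: [594.0, 262.6, 187.3]
orientation: [3.139, -0.001, 1.859]
contact_force: [-1.0, 4.1, 6.0]
gripper_width: 10.5
grasp_force: 108.5
```

carry_out --commands '[{"dx":0,"dy":0,"dz":0.0005,"rx":0,"ry":0,"rz":0,"claw":0},{"dx":0,"dy":0,"dz":0.0005,"rx":0,"ry":0,"rz":0,"claw":0},{"dx":0,"dy":0,"dz":0,"rx":0,"ry":0,"rz":0,"claw":0},{"dx":0,"dy":0,"dz":0,"rx":0,"ry":0,"rz":0,"claw":0},{"dx":0,"dy":0,"dz":0,"rx":0,"ry":0,"rz":0,"claw":0},{"dx":0,"dy":0,"dz":0,"rx":0,"ry":0,"rz":0,"claw":0},{"dx":0,"dy":0,"dz":0,"rx":0,"ry":0,"rz":0,"claw":0},{"dx":0,"dy":0,"dz":0,"rx":0,"ry":0,"rz":0,"claw":0}]'

```text
clock: 16.75
eef_pos: [594.2, 263.1, 187.0]
orientation: [3.138, -0.002, 1.859]
contact_force: [-1.5, 4.7, 8.0]
gripper_width: 11.0
grasp_force: 109.0
```

Touched down with 6 to 8 N. I'll ease off about 1 mm, release and back up.

carry_out --commands '[{"dx":0,"dy":0,"dz":-0.001,"rx":0,"ry":0,"rz":0,"claw":0},{"dx":0,"dy":0,"dz":0,"rx":0,"ry":0,"rz":0,"claw":14},{"dx":0,"dy":0,"dz":0,"rx":0,"ry":0,"rz":0,"claw":18},{"dx":0,"dy":0,"dz":0,"rx":0,"ry":0,"rz":0,"claw":25},{"dx":0,"dy":0,"dz":0,"rx":0,"ry":0,"rz":0,"claw":40},{"dx":0,"dy":0,"dz":0,"rx":0,"ry":0,"rz":0,"claw":60},{"dx":0,"dy":0,"dz":0,"rx":0,"ry":0,"rz":0,"claw":70},{"dx":0,"dy":0,"dz":0,"rx":0,"ry":0,"rz":0,"claw":70}]'

```text
clock: 17.75
eef_pos: [593.5, 261.9, 186.2]
orientation: [-3.142, 0.0, 1.858]
contact_force: [-0.2, -0.6, -0.4]
gripper_width: 59.7
grasp_force: 0.0
```

carry_out --commands '[{"dx":0,"dy":0,"dz":-0.005,"rx":0,"ry":0,"rz":0,"claw":70},{"dx":0,"dy":0,"dz":-0.01,"rx":0,"ry":0,"rz":0,"claw":70},{"dx":0,"dy":0,"dz":-0.02,"rx":0,"ry":0,"rz":0,"claw":70},{"dx":0,"dy":0,"dz":-0.03,"rx":0,"ry":0,"rz":0,"claw":70},{"dx":0,"dy":0,"dz":-0.03,"rx":0,"ry":0,"rz":0,"claw":70},{"dx":0,"dy":0,"dz":-0.03,"rx":0,"ry":0,"rz":0,"claw":70},{"dx":0,"dy":0,"dz":-0.015,"rx":0,"ry":0,"rz":0,"claw":50},{"dx":0,"dy":0,"dz":0,"rx":0,"ry":0,"rz":0,"claw":0}]'

```text
clock: 18.75
eef_pos: [594.3, 262.2, 328.5]
orientation: [3.137, -0.0, 1.859]
contact_force: [1.9, 0.5, 0.0]
gripper_width: 25.7
grasp_force: 0.0
```

```bash
python3 go.py 456.5 223 150 106.5; python3 - <<'E'
from h import *
s=eyes.read_camera("scene");t=eyes.read_camera("top");w=eyes.read_camera("wrist")
th=np.linspace(0,2*np.pi,60);im=[]
for p,(r,c) in ((s,(140,340)),(t,(100,160))):
    q=cv2.resize(p["color"][r:r+130,c:c+130],(400,400),interpolation=2);k=400/130
    for rad,z,cx,cy,col in((78,45,603.5,228,(255,0,255)),(54,125,603.5,228,(0,255,0)),(13,50,456.2,223.2,(255,255,0))):
        pts=np.array([proj(p,(cx+rad*np.cos(a),cy+rad*np.sin(a),z)) for a in th])
        cv2.polylines(q,[np.int32((pts[:,::-1]-[c,r])*k)],True,col,1)
    im.append(q)
cv2.imwrite("pics/c7.png",np.hstack(im))
def cen(p,z):
    h=cv2.cvtColor(p["color"],cv2.COLOR_BGR2HSV);r,c=map(int,proj(p,(456.2,223.2,48)))
    m=cv2.inRange(h,(3,120,60),(22,255,255));q=np.argwhere(m>0);q=q[np.abs(q-[r,c]).max(1)<25];return q.mean(0) if len(q) else None,len(q)
for nm,p in(("s",s),("t",t),("w",w)):
    c,n=cen(p,50);print(nm,n,c,None if c is None else onz(p,c,50),[ (np.round(d["location"]).tolist(),round(d["confidence"],2)) for d in finder.look_for(p,"tare_top")][:2])
E
```

```text
t 18.75 [594.3 262.2 328.5] [179.8  -0.  106.5] w 25.7 F [1.9 0.5 0. ] g 0.0
turn deg [ 0.24 -0.   -0.01] shift mm (target axes) [   1.5 -143.3  178.5] (now axes) [   1.5 -144.1  177.9]
s 83 [208.61445783 405.30120482] [421.9 275.3  50. ] [([282.0, 274.0], 0.54), ([232.0, 416.0], 0.43)]
t 65 [211.10769231 225.8       ] [456.5 223.1  50. ] [([212.0, 225.0], 0.59)]
w 256 [162.1171875 226.546875 ] [456.  224.3  50. ] [([163.0, 227.0], 0.83)]
```

View pics/c7.png

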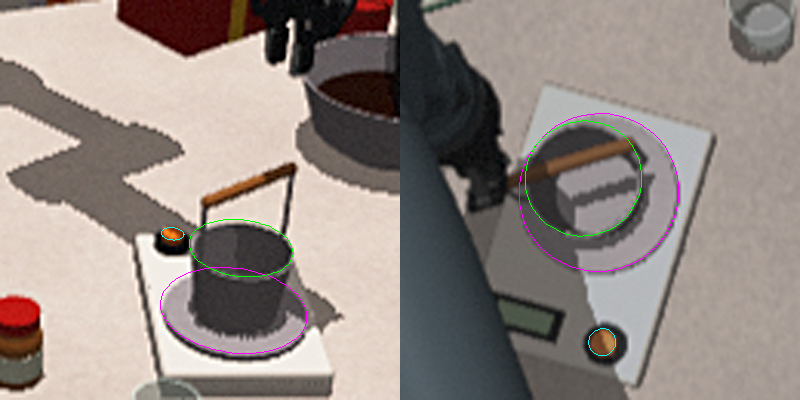

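The bucket stands upright and released: rim (green) and platter (magenta) rings agree in both views. The button is at (342, 602) in the right half, world (456, 223.5, ~50). Moving there with shut fingers.

carry_out --commands '[{"dx":0,"dy":-0.012,"dz":0,"rx":0,"ry":0,"rz":0,"claw":0},{"dx":0.002,"dy":-0.025,"dz":0,"rx":0,"ry":0,"rz":0,"claw":0},{"dx":0,"dy":-0.035,"dz":0,"rx":0,"ry":0,"rz":0,"claw":0},{"dx":0,"dy":-0.035,"dz":0,"rx":0,"ry":0,"rz":0,"claw":0},{"dx":0,"dy":-0.025,"dz":0,"rx":0,"ry":0,"rz":0,"claw":0},{"dx":0,"dy":-0.011,"dz":0,"rx":0,"ry":0,"rz":0,"claw":0},{"dx":0,"dy":0,"dz":0.03,"rx":0,"ry":0,"rz":0,"claw":0},{"dx":0,"dy":0,"dz":0.03,"rx":0,"ry":0,"rz":0,"claw":0}]'

```text
clock: 20.05
eef_pos: [456.4, 223.5, 265.6]
orientation: [3.14, 0.0, 1.858]
contact_force: [-0.4, 0.3, -0.1]
gripper_width: 0.1
grasp_force: 0.0
```

carry_out --commands '[{"dx":0,"dy":0,"dz":0.03,"rx":0,"ry":0,"rz":0,"claw":0},{"dx":0,"dy":0,"dz":0.03,"rx":0,"ry":0,"rz":0,"claw":0},{"dx":0,"dy":0,"dz":0.03,"rx":0,"ry":0,"rz":0,"claw":0},{"dx":0,"dy":0,"dz":0.03,"rx":0,"ry":0,"rz":0,"claw":0},{"dx":0,"dy":0,"dz":0.02,"rx":0,"ry":0,"rz":0,"claw":0},{"dx":0,"dy":0,"dz":0.01,"rx":0,"ry":0,"rz":0,"claw":0},{"dx":0,"dy":0,"dz":0,"rx":0,"ry":0,"rz":0,"claw":0},{"dx":0,"dy":0,"dz":0,"rx":0,"ry":0,"rz":0,"claw":0}]'

```text
clock: 21.05
eef_pos: [456.6, 223.6, 117.1]
orientation: [3.14, -0.0, 1.859]
contact_force: [0.1, 0.3, 0.5]
gripper_width: -0.1
grasp_force: 0.0
```

```bash
python3 go.py 456.3 223.5 56 106.5
```

```text
t 21.05 [456.6 223.6 117.1] [179.9  -0.  106.5] w -0.1 F [0.1 0.3 0.5] g 0.0
turn deg [ 0.09 -0.   -0.02] shift mm (target axes) [ 0.  -0.3 61.1] (now axes) [ 0.  -0.4 61.1]
```

carry_out --commands '[{"dx":0,"dy":0,"dz":0.02,"rx":0,"ry":0,"rz":0,"claw":0},{"dx":0,"dy":0,"dz":0.02,"rx":0,"ry":0,"rz":0,"claw":0},{"dx":0,"dy":0,"dz":0.014,"rx":0,"ry":0,"rz":0,"claw":0},{"dx":0,"dy":0,"dz":0.006,"rx":0,"ry":0,"rz":0,"claw":0},{"dx":0,"dy":0,"dz":0.003,"rx":0,"ry":0,"rz":0,"claw":0},{"dx":0,"dy":0,"dz":0.002,"rx":0,"ry":0,"rz":0,"claw":0},{"dx":0,"dy":0,"dz":0,"rx":0,"ry":0,"rz":0,"claw":0},{"dx":0,"dy":0,"dz":0,"rx":0,"ry":0,"rz":0,"claw":0}]'

```text
clock: 22.05
eef_pos: [455.7, 223.2, 51.6]
orientation: [3.141, 0.0, 1.859]
contact_force: [-2.9, -0.9, 4.5]
gripper_width: 0.0
grasp_force: 2.2
```

carry_out --commands '[{"dx":0,"dy":0,"dz":0.001,"rx":0,"ry":0,"rz":0,"claw":0},{"dx":0,"dy":0,"dz":0.001,"rx":0,"ry":0,"rz":0,"claw":0},{"dx":0,"dy":0,"dz":0.001,"rx":0,"ry":0,"rz":0,"claw":0},{"dx":0,"dy":0,"dz":0.001,"rx":0,"ry":0,"rz":0,"claw":0},{"dx":0,"dy":0,"dz":0,"rx":0,"ry":0,"rz":0,"claw":0},{"dx":0,"dy":0,"dz":0,"rx":0,"ry":0,"rz":0,"claw":0},{"dx":0,"dy":0,"dz":0,"rx":0,"ry":0,"rz":0,"claw":0},{"dx":0,"dy":0,"dz":0,"rx":0,"ry":0,"rz":0,"claw":0}]'

```text
clock: 23.05
eef_pos: [456.0, 223.3, 50.6]
orientation: [3.14, 0.0, 1.859]
contact_force: [-11.4, -4.1, 31.3]
gripper_width: 0.2
grasp_force: 15.9
```

```bash
python3 - <<'E'
from h import *
s=eyes.read_camera("scene");o=cv2.imread("pics/s.png")
f=lambda a:cv2.resize(a[190:240,375:425],(400,400),interpolation=cv2.INTER_NEAREST)
cv2.imwrite("pics/c8.png",np.hstack([f(o),f(s["color"])]))
for z in (44,47,50,53,56,59): print(z,np.round(proj(s,(456.3,223.3,z)),1))
E
```

```text
44 [217.4 396. ]
47 [216.7 396.1]
50 [216.  396.2]
53 [215.3 396.2]
56 [214.6 396.3]
59 [213.9 396.4]
```

View pics/c8.png

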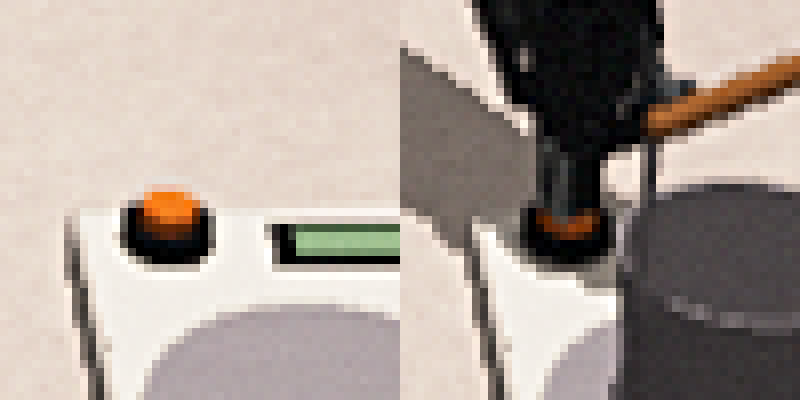

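The left half shows the button up, with its orange top around row 199 of the crop. The right half shows it about 1.3 px (~5.5 mm) lower under the fingers, and 31 N is well past the 5 N needed, so it is fully down. Releasing and retreating upward.

carry_out --commands '[{"dx":0,"dy":0,"dz":-0.004,"rx":0,"ry":0,"rz":0,"claw":0},{"dx":0,"dy":0,"dz":-0.008,"rx":0,"ry":0,"rz":0,"claw":0},{"dx":0,"dy":0,"dz":-0.02,"rx":0,"ry":0,"rz":0,"claw":0},{"dx":0,"dy":0,"dz":-0.03,"rx":0,"ry":0,"rz":0,"claw":0},{"dx":0,"dy":0,"dz":-0.03,"rx":0,"ry":0,"rz":0,"claw":0},{"dx":0,"dy":0,"dz":-0.03,"rx":0,"ry":0,"rz":0,"claw":0},{"dx":0,"dy":0,"dz":-0.03,"rx":0,"ry":0,"rz":0,"claw":0},{"dx":0,"dy":0,"dz":0,"rx":0,"ry":0,"rz":0,"claw":0}]'

```text
clock: 24.1
eef_pos: [458.3, 224.2, 201.8]
orientation: [3.135, -0.0, 1.858]
contact_force: [-0.1, 0.3, -0.6]
gripper_width: 0.2
grasp_force: 0.0
```

```bash
python3 - <<'E'
from h import *
s=eyes.read_camera("scene");t=eyes.read_camera("top");o=cv2.imread("pics/s.png")
f=lambda a:cv2.resize(a[190:240,375:425],(400,400),interpolation=cv2.INTER_NEAREST)
cv2.imwrite("pics/c9.png",np.hstack([f(s["color"]),cv2.resize(s["color"][180:320,310:450],(400,400),interpolation=2)]))
E
```

```text
(no output)
```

View pics/c9.png

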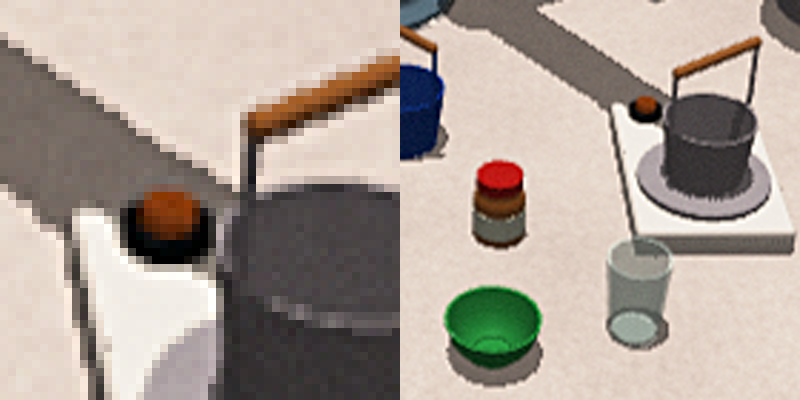

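The button is up again (top back near row 190 of the crop). The bucket stands on the platter, and jar, glass and bowl are in place. Handing in.

```bash
python3 -c "
from station import arm
print(arm.job_done())"
```

```text
the job is handed in; nothing more can be done
None
```

I set the steel bucket down gently, upright and centred on the scale platter, pressed the tare button fully and let it come back up, and handed the job in. Jar, glass and bowl stayed put in the last picture; the hand-in returned no verdict.

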